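Fetch the tin from behind the spray cans in the drip tray

ROBOT

A 6-joint arm with a two-finger parallel gripper is mounted at the origin on the work surface. World frame = base frame: x ahead of the robot, y to its left, z up, the work surface at z = 0. Lengths are in mm, angles in rad, forces in N, time in s.
With the tool pointing down it reaches from about 350 to 800 mm from the base axis. Payload 7.3 kg.
Tool frame: the origin (TCP) lies at the very end of the fingers, on their centre line; the grasp point (between the pads) lies 19 mm behind it (r.hold_point_z is the distance from the TCP to the grasp point, in mm); z points along the fingers, y is the line along which they close (so a half turn about z gives the same grasp; the last joint's range is limited). The gripper opens to 85 mm and grips with 20 to 120 N. Pads are 22 mm wide; open, the fingers measure 114 mm over their backs; the gripper's body (76 mm by 85 mm) begins 54 mm behind the grasp point. The pads swing forward as they close: fully open they stand 13 mm farther back than shut.
Start: joints at [0.96, 0.342, 1.524, -0, 1.275, -0.146], TCP at [235.317, 469.33, 231.322] pointing down, gripper open.
Joint ranges: [-2.53, 2.53], [-0.77, 2.02], [0.04, 2.7], [-1, 4.14], [0.28, 2.66], [-3.11, 3.11]. Speed limits (rad/s): [2.57, 2.57, 3.14, 3.14, 3.14, 3.14].

INTERFACE

Orientations are given as a rotation vector (axis times angle).
In Python, from station import r, eyes, job_done, find_in, regions_of, spot_point gives the robot as it stands. The module is installed in compiled form; this text tells all that it offers.
- The arm moves only by the tool jog_arm, never from a script. Its argument "targets" is a list of rows, each a list of 5 numbers: the shift along the tool's x, y, z normalised to -1 to 1, where 1 is 0.025 m, then the turn about the tool's z normalised to -1 to 1, where 1 is 6 degrees, then the finger opening in mm, from 0 to 85.4. A call has 1 to 20 rows; each row shifts and turns the commanded pose from where the row before left it, along the tool's axes as they then stand; what a row does not reach is not made up. A row lasts 1/12 s, in which the tool goes at most 41.7 mm and 7.16 degrees, less where a joint would pass 70% of its speed; a pose out of reach is approached as far as the arm can. A call with a number of a shift or a turn outside -1 to 1 is refused whole. A call with a gripper value outside its range is refused whole. The fingers move at their own pace and stop on an object; "force" is the grip in N (left out, the last holds). Time passes only in rows, so rows that do not move let the fingers close. It gives the time, the measured TCP pose, the force, the opening and the grip force at its end, in the units of the state.
- r.get_state(): the state, without advancing time (a new reading comes with each control period).
- eyes.snapshot(name): name is "side" or "top" or "wrist"; returns (picture, depth): 420x560x3 uint8, red, green, blue; 420x560 float32, mm along the optical axis (not along the pixel's ray), 0 where there is no reading.
- eyes.camera_model(name): a dict with "camera_matrix" (3x3 intrinsics, pixels), "extrinsics" (4x4, takes a point from camera to world coordinates); the wrist camera has in their place "mount" (4x4, takes a point from camera to tool coordinates, whose origin is the TCP and whose axes are the flange's). Camera axes: x right, y down, z forward; pixel columns grow to the right and rows downward; lengths in mm; the calibration is good to about 2 mm. The wrist camera is an equidistant fisheye: a pixel r from the principal point sees the ray r / f radians off the axis. A picture is of the moment at which its call begins: read the wrist's pose just before it. camera_model takes no time and is no camera call.
- job_done(): hands the job in; it is judged then, once.
Trained networks look in the newest picture that a camera, given by its name, has taken for a name from the list of things; names that differ only in an ending like _2 or _b are one class to them, and where a whole thing is asked for, a point or a joint stands for the part that bears it (a point fixed in the world has none). Each returns a list of dicts, best first, with "score" (0 to 1); they miss things now and then, are a little off and sometimes report something else, mostly with a low value. They report only what shows in the picture. A call takes as long as a camera call. They do not tell look-alikes from the thing itself.
- find_in(name, camera): "box" ([left, top, right, bottom] in pixels, round what is visible of it).
- regions_of(name, camera): "pixels" (420x560 bool, what is visible of it) and "box" ([left, top, right, bottom] in pixels, round what is visible of it).
- spot_point(name, camera): "point" ([column, row] in pixels: a listed point, or the origin of a listed thing).
The state is a dict: "time_s": time; "q": joint angles; "qvel": joint speeds; "tau": joint torques, N m; "tcp_pos": TCP position; "tcp_rot": TCP orientation; "wrist_force": force on the tool from outside, world axes, zero at the start; "moment": the same for the moment, N m; "grip_width": finger opening in mm; "gripper_force": force on a finger pad.
Only numpy, scipy, OpenCV 4.12 (cv2) and the standard library are available. Lean on these libraries where they do the work, as an engineer would, in place of code of your own. Each camera call takes 0.05 s, during which the arm holds its last target. There are 200 camera calls.

TASK

The flat red tin at the back of the grey drip tray is boxed in by the blue can, the yellow can and the green bottle. Stand all three of them aside on the black rubber mat, then stand the tin in the empty compartment of the blue job box, and once it is there put the two cans and the bottle back in the drip tray, upright, each on the very spot where it stood at the start. Do not knock anything over, and leave the oiler, the mounted bearing and the tape measure where they are.

Things in the scene. Friction and masses are not known exactly. Their poses are not given: they have to be found in the camera images.
- drip_tray: Fixed grey sheet-steel drip tray, 200 (its x) x 300 (its y) mm outside, walls 3 mm thick, 35 mm high; flat floor 3 mm thick: what is in it stands 3 mm above the bench. Origin: centre of its underside, on the bench. Its +x points to its back, away from the robot; turned by up to 12 degrees. The tin and the cans stand in its back left part, the oiler in its right part.
- tin: Flat round tin, 58 mm diameter, 38 mm high, red with a brass-coloured lid rim and a red disc on top; about 0.16 kg. Origin: centre of its underside, z up. It stands near the back wall of the drip tray; one of the three cans stands about 8 to 14 mm from its left side, one from its right side and one from its front (robot) side.
- blue_can: Blue spray can with a white band and a white cap 45 mm across, upright. 52 mm diameter and straight-sided from the bottom up to 112 mm, 134 mm high over the cap; 0.15 to 0.3 kg. Origin: centre of its underside, z up. Its place among the three around the tin changes from start to start.
- yellow_can: Yellow spray can with a black band and a black cap 47 mm across, upright. 52 mm diameter and straight-sided from the bottom up to 112 mm, 134 mm high over the cap; 0.15 to 0.35 kg. Origin: centre of its underside, z up. Its place among the three around the tin changes from start to start.
- green_bottle: Green plastic bottle with a white label and a narrow green nozzle, upright. 52 mm diameter and straight-sided from the bottom up to 112 mm, then a shoulder and a nozzle, 134 mm high in all; 0.14 to 0.28 kg. Origin: centre of its underside, z up. Its place among the three around the tin changes from start to start.
- mat: Fixed black rubber mat, 240 (its x) x 160 (its y) x 3 mm thick: the side area. Origin: centre of its underside, on the bench; its top is 3 mm above the bench. It lies to the left or to the right of the drip tray, the job box on the other side.
- job_box: Fixed open blue box, 230 (its x) x 160 (its y) x 60 mm high, walls and floor 4 mm thick; a 4 mm divider as high as the walls splits it at x = 0 into two compartments of 109 x 152 mm. Origin: centre of its underside, on the bench. The compartment on its -x side (nearer the robot, centre x = -56 mm) is empty, the other holds the mounted bearing.
- oiler: Copper pump oiler with a brass spout, 56 mm diameter, body 78 mm high, spout tip up to 143 mm high; stands in the right part of the drip tray. Origin: centre of its underside. To be left alone.
- bearing: Dark mounted bearing (pillow block), foot 38 x 127 mm, 61 mm high, lying in the far compartment of the job box. Origin: centre of its underside. To be left alone.
- tape: Yellow and black tape measure, 36 x 70 x 62 mm high, on the bench between the robot and the drip tray. Origin: centre of its underside. To be left alone.
There are look-alikes about, which are no part of the job. What is shaped like the yellow_can but pink or purple is not meant.

How it is judged (in metres and radians):
On the way, in this order (a step that is already met when the one before it is completed fails the run):
1. the blue can, the yellow can and the green bottle all stand on the mat, let go, with the tin still in its place in the tray (x of blue_can in the frame of mat between -0.12 and 0.12 m and y of blue_can in the frame of mat between -0.08 and 0.08 m and z of blue_can in the frame of mat between -0.003 and 0.009 m and angle between each of blue_can, yellow_can, green_bottle's own z axis and vertical below 0.15 rad and contact force between the fingers and blue_can below 0.1 N and x of yellow_can in the frame of mat between -0.12 and 0.12 m and y of yellow_can in the frame of mat between -0.08 and 0.08 m and z of yellow_can in the frame of mat between -0.003 and 0.009 m and contact force between the fingers and yellow_can below 0.1 N and x of green_bottle in the frame of mat between -0.12 and 0.12 m and y of green_bottle in the frame of mat between -0.08 and 0.08 m and z of green_bottle in the frame of mat between -0.003 and 0.009 m and contact force between the fingers and green_bottle below 0.1 N and distance of tin from where it was at the start of the episode below 0.03 m), for 0.2 s.
2. the tin stands let go in the empty compartment of the job box, the cans and the bottle still on the mat (x of tin in the frame of job_box between -0.115 and 0 m and y of tin in the frame of job_box between -0.08 and 0.08 m and z of tin in the frame of job_box between 0 and 0.012 m and angle between each of tin, blue_can, yellow_can, green_bottle's own z axis and vertical below 0.15 rad and contact force between the fingers and tin below 0.1 N and linear speed of tin below 0.02 m/s and x of blue_can in the frame of mat between -0.12 and 0.12 m and y of blue_can in the frame of mat between -0.08 and 0.08 m and z of blue_can in the frame of mat between -0.003 and 0.009 m and contact force between the fingers and blue_can below 0.1 N and x of yellow_can in the frame of mat between -0.12 and 0.12 m and y of yellow_can in the frame of mat between -0.08 and 0.08 m and z of yellow_can in the frame of mat between -0.003 and 0.009 m and contact force between the fingers and yellow_can below 0.1 N and x of green_bottle in the frame of mat between -0.12 and 0.12 m and y of green_bottle in the frame of mat between -0.08 and 0.08 m and z of green_bottle in the frame of mat between -0.003 and 0.009 m and contact force between the fingers and green_bottle below 0.1 N), for 0.2 s.
At the end, for the whole second after the job is handed in: The tin stands upright (within 0.15 rad) on the floor of the job box's empty compartment; the blue can, the yellow can and the green bottle each stand upright (within 0.15 rad) within 15 mm of where they stood at the start; all are let go and at rest (x of tin in the frame of job_box between -0.115 and 0 m and y of tin in the frame of job_box between -0.08 and 0.08 m and z of tin in the frame of job_box between 0 and 0.012 m and angle between each of tin, blue_can, yellow_can, green_bottle's own z axis and vertical below 0.15 rad and contact force between the fingers and tin below 0.1 N and linear speed of each of tin, blue_can, yellow_can, green_bottle below 0.02 m/s and distance of each of blue_can, yellow_can, green_bottle from where it was at the start of the episode below 0.015 m and contact force between the fingers and blue_can below 0.1 N and contact force between the fingers and yellow_can below 0.1 N and contact force between the fingers and green_bottle below 0.1 N); the robot touches nothing.
It fails at once if a can, the bottle or the tin is knocked over or tipped by more than about 34 degrees (angle between any of blue_can, yellow_can, green_bottle, tin's own z axis and vertical above 0.6 rad).
It fails at once if the oiler, the bearing or the tape measure is shifted by more than 20 mm or tipped over (distance of any of oiler, bearing, tape from where it was at the start of the episode above 0.02 m or angle between any of oiler, bearing, tape's own z axis and vertical above 0.3 rad).
It also fails if it takes over 144 s, if anything falls off the work surface, if the arm or the gripper's body presses on something with over 40 N, if the wrist force passes 120 N, or if a joint passes its speed limit or range.

## Working session

There is one attempt and no reset: what is moved stays moved. The work goes in short steps, Python scripts to look and compute and a tool call to move; the robot and the scene stay as the last step left them, time stands still between calls to the robot, and variables do not carry over. Pictures are saved under pics/ and viewed, at most 14 in all, crops included, and the job is handed in when it is done.

Besides the shell and the picture viewer there is one more tool, called as name([rows], argument=value, ...), one row to a line, values as JSON. jog_arm: Moves the arm, as the interface text tells. Its arguments: {"type":"object","properties":{"targets":{"type":"array","items":{"type":"array","items":{"type":"number"}}},"force":{"type":"number"}},"required":["targets"]}

```bash
mkdir -p pics; python3 - <<'E'
from station import r,eyes
import cv2,numpy as np
s=r.get_state();print(s['time_s'],s['tcp_pos'],s['tcp_rot'],s['q'],s['grip_width'],r.hold_point_z)
ims=[]
for n in("top","side"):
    p,d=eyes.snapshot(n);np.savez(f"{n}0.npz",p=p,d=d)
    cv2.imwrite(f"pics/{n}0.png",p[:,:,::-1])
    m=eyes.camera_model(n);print(n,np.round(m['camera_matrix'],1).tolist(),np.round(m['extrinsics'],3).tolist())
m=eyes.camera_model("wrist");print({k:(np.round(v,3).tolist() if not isinstance(v,str) else v) for k,v in m.items()})
E
```

```text
0.0 [235.06562502 468.9701904  230.60767502] [-7.23373626e-01 -3.05658367e+00  2.35012488e-03] [ 9.60009990e-01  3.42744424e-01  1.52503717e+00 -1.72899740e-05
  1.27541482e+00 -1.46010715e-01] 85.70211523233343 18.700000000000003
top [[513.1, 0.0, 289.2], [0.0, 513.1, 206.3], [0.0, 0.0, 1.0]] [[-0.131, -0.97, 0.204, 320.853], [-0.991, 0.129, -0.022, 12.103], [-0.005, -0.205, -0.979, 1218.851], [0.0, 0.0, 0.0, 1.0]]
side [[494.0, 0.0, 279.0], [0.0, 494.0, 218.4], [0.0, 0.0, 1.0]] [[0.817, -0.325, 0.476, 24.8], [-0.576, -0.491, 0.654, -691.552], [0.02, -0.808, -0.588, 658.292], [0.0, 0.0, 0.0, 1.0]]
{'camera_matrix': [[325.192, 0.0, 277.173], [0.0, 325.192, 206.505], [0.0, 0.0, 1.0]], 'mount': [[-0.001, -0.96, -0.28, 72.111], [1.0, -0.001, -0.0, -0.666], [0.0, -0.28, 0.96, -142.899], [0.0, 0.0, 0.0, 1.0]]}
```

View pics/top0.png

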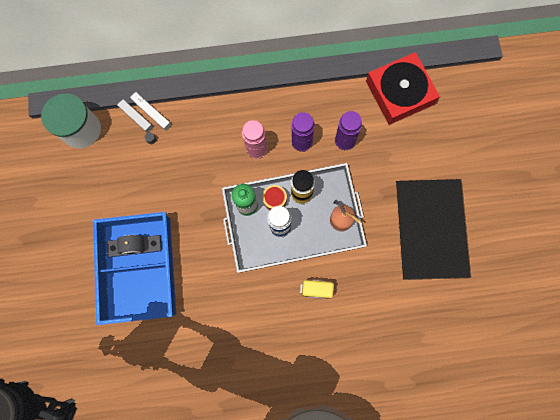

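View pics/side0.png

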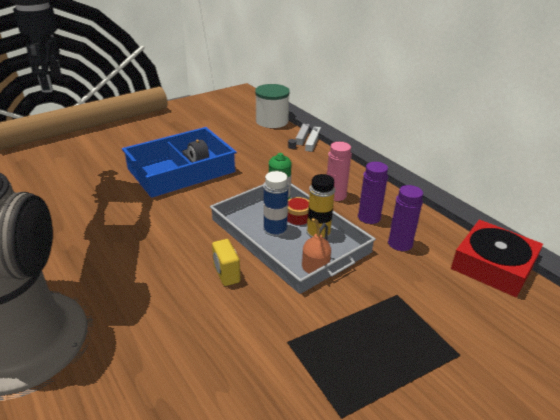

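The top picture shows the green bottle at (244,195), the tin at (275,197), the yellow can (black cap) at (302,185) and the blue can (white cap) at (279,218). The mat is at (433,229), the empty compartment at (140,293), the oiler at (343,217) and the tape at (318,289). Possible mix-ups are the pink can (255,137) and the purple cans (303,130) and (348,130), all outside the tray. The red machine is at (403,85). I choose the black-capped yellow one inside the tray.

```bash
cat > h.py <<'E'
import numpy as np,cv2
from scipy.optimize import least_squares
from station import r,eyes,find_in,regions_of,spot_point
def cloud(n,d):
    m=eyes.camera_model(n);K=m['camera_matrix'];E=m['extrinsics']
    v,u=np.mgrid[:420,:560];P=np.stack([(u-K[0,2])/K[0,0]*d,(v-K[1,2])/K[1,1]*d,d],-1)
    return P@E[:3,:3].T+E[:3,3]
def circ(X,R=None):
    f=lambda p:np.hypot(X[:,0]-p[0],X[:,1]-p[1])-(R or p[2])
    return least_squares(f,[*X[:,:2].mean(0)]+([] if R else [25]),loss='soft_l1',f_scale=2)
E
python3 - <<'E'
from h import *
C={}
for n in("top","side"):
    z=np.load(n+"0.npz");C[n]=cloud(n,z['d']);ok=z['d']>0
    P=C[n]
    print(n,'bench z',np.median(P[ok][np.abs(P[ok][:,2])<15][:,2]))
    if n=="side": eyes.snapshot("side")
    else: eyes.snapshot("top")
    for o in("green_bottle","yellow_can","blue_can","tin","oiler","tape","bearing","job_box","mat","drip_tray"):
        for g in regions_of(o,n)[:3]:
            if g['score']<.3: continue
            M=g['pixels']&ok;X=P[M]
            if o in("job_box","mat","drip_tray"):
                r_=cv2.minAreaRect(X[:,:2].astype(np.float32))
                print(n,o,round(g['score'],2),np.round(r_[0],1),np.round(r_[1],1),round(r_[2],1),np.round(np.percentile(X[:,2],[1,50,99]),1));continue
            hi=np.percentile(X[:,2],98);T=X[X[:,2]>hi-6]
            B=X[(X[:,2]>15)&(X[:,2]<105)]
            mid=(T[:,:2].min(0)+T[:,:2].max(0))/2
            out=[np.round(mid,1),np.round(np.ptp(T[:,:2],axis=0),1)]
            if len(B)>40 and o in("green_bottle","yellow_can","blue_can"):
                s=circ(B,26);out+=['body26',np.round(s.x[:2],1),round(float(np.median(np.abs(s.fun))),1)]
            print(n,o,round(g['score'],2),[int(v) for v in g['box']],M.sum(),'ztop',round(hi,1),*out)
E
```

```text
top bench z 0.6033144603655956
top green_bottle 0.78 [232, 184, 259, 217] 614 ztop 138.4 [589.5  85.7] [20.3 18.1] body26 [590.5  85.5] 0.2
top yellow_can 0.68 [288, 112, 315, 151] 746 ztop 138.0 [734.2 -67.8] [44.  45.4] body26 [735.5 -67.7] 0.4
top yellow_can 0.64 [288, 170, 315, 200] 709 ztop 140.8 [600.7 -49.3] [46.7 44.7] body26 [601.7 -49.2] 0.3
top yellow_can 0.56 [240, 121, 268, 156] 723 ztop 137.7 [731.3  45.5] [44.3 44.8] body26 [731.6  45.8] 0.4
top blue_can 0.84 [270, 207, 293, 238] 585 ztop 141.1 [528.7  12.8] [42.7 42.6] body26 [529.1  12.7] 0.2
top tin 0.59 [264, 183, 286, 210] 465 ztop 48.0 [585.1  17.2] [71.3 54.7]
top tin 0.59 [220, 166, 368, 272] 8411 ztop 40.4 [542.3 -20.2] [222.9 317.8]
top oiler 0.89 [330, 200, 361, 229] 524 ztop 137.0 [ 499.1 -148.7] [16.7 11.4]
top tape 0.79 [299, 279, 333, 301] 569 ztop 66.1 [368.1 -51.9] [44.7 71. ]
top tape 0.55 [398, 176, 469, 278] 6460 ztop 8.5 [ 474.9 -348.7] [248.6 180.6]
top bearing 0.89 [107, 234, 159, 257] 941 ztop 66.8 [525.9 360.8] [35.5 34.5]
top job_box 0.8 [479.4 369.6] [195.3 254.9] 89.1 [-1.2  6.3 63.6]
top jo
[... 522 characters left out ...]
4, 392, 223] 1387 ztop 133.5 [730.2 -67.9] [46.2 46.3] body26 [732.1 -66.9] 0.9
side blue_can 0.65 [264, 173, 286, 235] 1480 ztop 136.7 [524.2  11. ] [42.2 43.9] body26 [525.7  13.4] 0.8
side tin 0.93 [287, 197, 307, 224] 531 ztop 42.5 [589.3   7. ] [57.  79.3]
side oiler 0.56 [300, 218, 331, 275] 972 ztop 110.7 [ 500.5 -149.4] [27.  15.1]
side tape 0.97 [208, 240, 241, 285] 1018 ztop 62.7 [363.8 -54. ] [46.6 72.1]
side bearing 0.86 [180, 138, 207, 160] 406 ztop 64.2 [520.  358.8] [34.1 33. ]
side job_box 0.72 [467.4 358.7] [178.8 239.7] 88.9 [ 0.6 33.3 60.4]
side mat 0.61 [ 472.7 -348.7] [162.2 242.4] 84.1 [-0.4  2.3  4.9]
side drip_tray 0.76 [557.6  -1.6] [248.7 365. ] 3.7 [-0.7  5.1 38.2]
```

jog_arm([
  [0,0,0,-0.886,85],
  [0,0,0,-0.886,85],
  [0,0,0,-0.886,85],
  [0,0,0,-0.886,85],
  [0,0,0,-0.886,85],
  [-0.45,-0.9,-0.04,0,85],
  [-0.45,-0.9,-0.04,0,85],
  [-0.45,-0.9,-0.04,0,85],
  [-0.45,-0.9,-0.04,0,85],
  [-0.45,-0.9,-0.04,0,85],
  [-0.45,-0.9,-0.04,0,85],
  [-0.45,-0.9,-0.04,0,85],
  [-0.45,-0.9,-0.04,0,85],
  [-0.45,-0.9,-0.04,0,85],
  [-0.45,-0.9,-0.04,0,85],
])

```text
time_s: 2.45
tcp_pos: [348.0, 243.1, 241.5]
tcp_rot: [0.001, 3.141, 0.0]
wrist_force: [-0.0, 0.2, -0.3]
grip_width: 84.8
gripper_force: 0.0
```

jog_arm([
  [-0.45,-0.9,-0.04,0,85],
  [-0.45,-0.9,-0.04,0,85],
  [-0.45,-0.9,-0.04,0,85],
  [-0.45,-0.9,-0.04,0,85],
  [-0.45,-0.9,-0.04,0,85],
  [-0.45,-0.9,-0.04,0,85],
  [-0.45,-0.9,-0.04,0,85],
  [-0.45,-0.9,-0.04,0,85],
  [-0.45,-0.9,-0.04,0,85],
  [-0.45,-0.9,-0.04,0,85],
  [0,0,0,0,85],
  [0,0,0,0,85],
])

```text
time_s: 3.45
tcp_pos: [460.1, 18.3, 251.1]
tcp_rot: [-0.005, -3.141, -0.001]
wrist_force: [-0.2, -0.2, -0.3]
grip_width: 84.9
gripper_force: 0.0
```

```bash
cat >> h.py <<'E'
from scipy.spatial.transform import Rotation as Ro
def wrist():
    s=r.get_state();p,d=eyes.snapshot("wrist")
    m=eyes.camera_model("wrist");K=m['camera_matrix'];M=m['mount']
    v,u=np.mgrid[:420,:560];a=(u-K[0,2])/K[0,0];b=(v-K[1,2])/K[1,1];t=np.hypot(a,b)+1e-9
    k=np.tan(np.minimum(t,1.4))/t*d
    P=np.stack([a*k,b*k,d],-1)@M[:3,:3].T+M[:3,3]
    P=P@Ro.from_rotvec(s['tcp_rot']).as_matrix().T+s['tcp_pos']
    return p,d,P
def look(objs,n="wrist"):
    if n=="wrist": p,d,P=wrist()
    else: p,d=eyes.snapshot(n);P=cloud(n,d)
    for o in objs:
        for g in regions_of(o,n)[:4]:
            if g['score']<.3: continue
            M=g['pixels']&(d>0);X=P[M]
            if len(X)<30: continue
            hi=np.percentile(X[:,2],98);T=X[X[:,2]>hi-6];B=X[(X[:,2]>8)&(X[:,2]<105)]
            R=29 if o=="tin" else 26
            s=circ(B,R) if len(B)>30 else None
            print(n,o,round(g['score'],2),[int(v) for v in g['box']],'ztop',round(hi,1),'top',np.round((T[:,:2].min(0)+T[:,:2].max(0))/2,1),np.round(np.ptp(T[:,:2],axis=0),1),'body',None if s is None else (np.round(s.x,1),round(float(np.median(abs(s.fun))),1)))
    return p,d,P
E
python3 - <<'E'
from h import *
p,d,P=look(["green_bottle","yellow_can","blue_can","tin"])
cv2.imwrite("pics/w1.png",p[:,:,::-1])
np.savez("w1.npz",p=p,d=d,P=P)
# tin top / shape: all points z in 10..36 and 36..46 near tin
X=P.reshape(-1,3);X=X[(d.ravel()>0)&(np.hypot(X[:,0]-592,X[:,1]-18)<33)]
T=X[(X[:,2]>36)&(X[:,2]<47)];print(len(T),T.mean(0),T.min(0),T.max(0))
for n in("top","side"):
    z=np.load(n+"0.npz");Q=cloud(n,z['d']).reshape(-1,3);Q=Q[(np.hypot(Q[:,0]-592,Q[:,1]-18)<34)&(Q[:,2]>37)&(Q[:,2]<48)]
    print(n,len(Q),Q.min(0),Q.max(0),Q.mean(0))
E
```

```text
wrist green_bottle 0.87 [314, 251, 369, 337] ztop 136.9 top [587.8  86.6] [17.1 19.1] body (array([589.4,  87. ]), 0.3)
wrist yellow_can 0.89 [281, 334, 311, 351] ztop 32.5 top [708.6  43.9] [10.3 33.4] body (array([730.6,  47.3]), 0.4)
wrist yellow_can 0.65 [117, 366, 144, 405] ztop 135.4 top [ 602.6 -111.8] [267.1 168.2] body (array([ 723. , -173.4]), 0.4)
wrist yellow_can 0.59 [189, 260, 249, 354] ztop 138.2 top [536. -33.] [175.2  71.8] body (array([600.5, -47.8]), 0.4)
wrist blue_can 0.78 [247, 207, 301, 298] ztop 138.3 top [527.   14.1] [43.8 43.4] body (array([528. ,  14.5]), 0.2)
405 [606.76993592  26.46851504  41.56494134] [580.06894888  -7.66656817  36.3323172 ] [621.66824626  47.39591464  43.77041751]
top 429 [567.36921003 -10.77485991  37.12760759] [622.26757632  45.33900169  46.89670435] [594.95988187  17.62269974  41.97184196]
side 278 [560.78324508 -12.69901417  37.17594385] [617.79841649  46.67908371  43.69982547] [588.78783435  15.89864957  40.15273392]
```

View pics/w1.png

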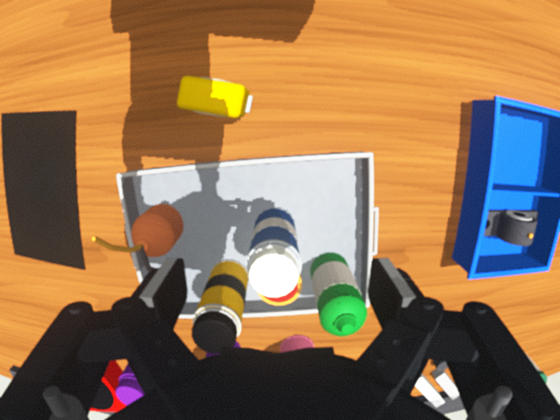

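The wrist view confirms it: blue can front at (273,255), yellow right at (220,305), green left at (338,300), tin behind at (282,290), and the pink look-alike outside the tray at (295,342). All views agree within 3 mm, so I'll start with the blue can.

jog_arm([
  [-0.9,-0.06,0,0,85],
  [-0.9,-0.06,0,0,85],
  [-0.9,-0.06,0,0,85],
  [0,0,0,0,85],
  [0,0,0.9,0,85],
  [0,0,0.9,0,85],
  [0,0,0.9,0,85],
  [0,0,0.9,0,85],
  [0,0,0.9,0,85],
  [0,0,0.9,0,85],
  [0,0,0.9,0,85],
  [0,0,0.75,0,85],
  [0,0,0,0,85],
], force=40)

```text
time_s: 4.78
tcp_pos: [524.4, 15.5, 71.9]
tcp_rot: [0.0, -3.135, -0.001]
wrist_force: [-0.5, -0.1, -0.5]
grip_width: 85.2
gripper_force: 0.0
```

jog_arm([
  [0,0,0,0,60],
  [0,0,0,0,40],
  [0,0,0,0,40],
  [0,0,0,0,40],
  [0,0,0,0,40],
  [0,0,0,0,40],
], force=40)

```text
time_s: 5.28
tcp_pos: [528.4, 14.6, 76.8]
tcp_rot: [0.001, 3.138, -0.0]
wrist_force: [-0.7, 0.2, 6.9]
grip_width: 51.2
gripper_force: 41.8
```

jog_arm([
  [0,0,-0.2,0,40],
  [0,0,-0.8,0,40],
  [0,0,-1,0,40],
  [0,0,-1,0,40],
  [0,0,-1,0,40],
  [0,0,-1,0,40],
  [0,0,-1,0,40],
  [0,0,-1,0,40],
  [0.16,-0.44,0,0,40],
  [0.32,-0.9,0,0,40],
  [0.32,-0.9,0,0,40],
  [0.32,-0.9,0,0,40],
  [0.32,-0.9,0,0,40],
  [0.32,-0.9,0,0,40],
  [0.32,-0.9,0,0,40],
  [0.32,-0.9,0,0,40],
])

```text
time_s: 6.62
tcp_pos: [465.9, -155.0, 249.4]
tcp_rot: [-0.002, -3.14, -0.001]
wrist_force: [0.8, -0.6, -2.5]
grip_width: 50.6
gripper_force: 42.6
```

jog_arm([
  [0.32,-0.9,0,0,40],
  [0.32,-0.9,0,0,40],
  [0.32,-0.9,0,0,40],
  [0.32,-0.9,0,0,40],
  [0.32,-0.9,0,0,40],
  [0.32,-0.9,0,0,40],
  [0.32,-0.9,0,0,40],
  [0.32,-0.9,0,0,40],
  [0.16,-0.34,0,0,40],
  [0,0,0,0,40],
  [0,0,0,0,40],
  [0,0,0,0,40],
])

```text
time_s: 7.62
tcp_pos: [399.2, -341.2, 249.8]
tcp_rot: [-0.001, -3.141, -0.002]
wrist_force: [0.1, 0.1, -2.6]
grip_width: 51.2
gripper_force: 42.6
```

jog_arm([
  [0,0,0.5,0,40],
  [0,0,0.9,0,40],
  [0,0,0.9,0,40],
  [0,0,0.9,0,40],
  [0,0,0.9,0,40],
  [0,0,0.9,0,40],
  [0,0,0.9,0,40],
  [0,0,0.6,0,40],
  [0,0,0.3,0,40],
  [0,0,0.1,0,40],
  [0,0,0.05,0,40],
  [0,0,0,0,40],
  [0,0,0,0,40],
  [0,0,0,0,40],
])

```text
time_s: 8.78
tcp_pos: [399.6, -342.7, 77.0]
tcp_rot: [0.001, 3.14, -0.002]
wrist_force: [-0.6, -0.6, -1.4]
grip_width: 50.9
gripper_force: 42.6
```

```bash
python3 - <<'E'
from h import *
s=r.get_state();print(s['tcp_pos'],s['wrist_force'])
look(["blue_can"],"side")
E
```

```text
[ 399.63590717 -342.74335865   77.03480205] [-0.58813479 -0.59336093 -1.35665202]
side blue_can 0.81 [319, 302, 355, 381] ztop 137.6 top [ 386.1 -344.8] [25.  44.2] body (array([ 397.2, -344. ]), 0.5)
```

jog_arm([
  [0,0,0.04,0,40],
  [0,0,0,0,52],
  [0,0,0,0,56],
  [0,0,0,0,62],
  [0,0,0,0,75],
  [0,0,0,0,85],
  [0,0,0,0,85],
  [0,0,0,0,85],
  [0,0,-0.5,0,85],
  [0,0,-0.99,0,85],
  [0,0,-1,0,85],
  [0,0,-1,0,85],
  [0,0,-1,0,85],
  [0,0,-1,0,85],
  [0,0,-1,0,85],
  [0,0,-0.5,0,85],
])

```text
time_s: 10.22
tcp_pos: [399.7, -343.0, 253.3]
tcp_rot: [0.001, 3.139, -0.005]
wrist_force: [0.4, -0.4, 0.1]
grip_width: 85.2
gripper_force: 0.0
```

jog_arm([
  [-0.62,0.904,0,0,85],
  [-0.62,0.904,0,0,85],
  [-0.62,0.904,0,0,85],
  [-0.62,0.904,0,0,85],
  [-0.62,0.904,0,0,85],
  [-0.62,0.904,0,0,85],
  [-0.62,0.904,0,0,85],
  [-0.62,0.904,0,0,85],
  [-0.62,0.904,0,0,85],
  [-0.62,0.904,0,0,85],
  [-0.62,0.904,0,0,85],
  [-0.62,0.904,0,0,85],
  [-0.59,0.904,0,0,85],
  [0,0,0,0,85],
  [0,0,0,0,85],
])

```text
time_s: 11.47
tcp_pos: [600.3, -47.5, 249.5]
tcp_rot: [0.003, -3.141, -0.0]
wrist_force: [-0.3, -0.7, 0.3]
grip_width: 85.0
gripper_force: 0.0
```

```bash
python3 - <<'E'
from h import *
s=r.get_state();print(s['tcp_pos'],s['q'])
look(["blue_can","yellow_can","green_bottle","tin"],"top")
E
```

```text
[600.32462818 -47.4909764  249.50233291] [-2.06114090e-01  4.74649286e-01  1.26638620e+00 -7.97646298e-05
  1.40133609e+00 -1.77851140e+00]
top blue_can 0.72 [429, 243, 467, 270] ztop 140.5 top [ 399.4 -344.1] [44.3 43.9] body (array([ 399.9, -344.9]), 0.4)
top yellow_can 0.69 [352, 117, 361, 141] ztop 138.2 top [ 712.2 -187.3] [22.4 19.6] body None
top yellow_can 0.62 [244, 118, 260, 160] ztop 138.6 top [638.6  44.8] [229.3  46.2] body (array([731.6,  45.5]), 0.4)
top green_bottle 0.77 [233, 183, 253, 215] ztop 139.0 top [528.4  67. ] [140.2  54.7] body (array([590.5,  85.6]), 0.3)
```

jog_arm([
  [0,0.04,0.5,0,85],
  [0,0,0.9,0,85],
  [0,0,0.9,0,85],
  [0,0,0.9,0,85],
  [0,0,0.9,0,85],
  [0,0,0.9,0,85],
  [0,0,0.9,0,85],
  [0,0,0.7,0,85],
  [0,0,0.4,0,85],
  [0,0,0,0,85],
  [0,0,0,0,60],
  [0,0,0,0,40],
  [0,0,0,0,40],
  [0,0,0,0,40],
  [0,0,0,0,40],
  [0,0,0,0,40],
])

```text
time_s: 13.05
tcp_pos: [601.1, -47.9, 76.8]
tcp_rot: [0.001, 3.139, -0.001]
wrist_force: [-1.1, -0.3, 6.2]
grip_width: 51.1
gripper_force: 41.9
```

jog_arm([
  [0,0,-0.2,0,40],
  [0,0,-0.8,0,40],
  [0,0,-1,0,40],
  [0,0,-1,0,40],
  [0,0,-1,0,40],
  [0,0,-1,0,40],
  [0,0,-1,0,40],
  [0,0,-1,0,40],
  [0.2,-0.45,0,0,40],
  [0.36,-0.86,0,0,40],
  [0.36,-0.86,0,0,40],
  [0.36,-0.86,0,0,40],
  [0.36,-0.86,0,0,40],
  [0.36,-0.86,0,0,40],
  [0.36,-0.86,0,0,40],
  [0.36,-0.86,0,0,40],
])

```text
time_s: 14.38
tcp_pos: [530.5, -210.5, 248.8]
tcp_rot: [-0.002, -3.14, -0.001]
wrist_force: [1.1, 0.9, -2.9]
grip_width: 51.2
gripper_force: 42.5
```

jog_arm([
  [0.36,-0.86,0,0,40],
  [0.36,-0.86,0,0,40],
  [0.36,-0.86,0,0,40],
  [0.36,-0.86,0,0,40],
  [0.36,-0.86,0,0,40],
  [0.36,-0.86,0,0,40],
  [0.2,-0.45,0,0,40],
  [0,0,0,0,40],
  [0,0,0,0,40],
  [0,0,0,0,40],
])

```text
time_s: 15.22
tcp_pos: [473.0, -348.6, 249.6]
tcp_rot: [-0.001, -3.141, -0.002]
wrist_force: [0.0, -0.3, -2.5]
grip_width: 51.1
gripper_force: 42.5
```

jog_arm([
  [0,0,0.5,0,40],
  [0,0,0.9,0,40],
  [0,0,0.9,0,40],
  [0,0,0.9,0,40],
  [0,0,0.9,0,40],
  [0,0,0.9,0,40],
  [0,0,0.9,0,40],
  [0,0,0.6,0,40],
  [0,0,0.3,0,40],
  [0,0,0.1,0,40],
  [0,0,0.05,0,40],
  [0,0,0.04,0,40],
  [0,0,0,0,40],
  [0,0,0,0,40],
])

```text
time_s: 16.38
tcp_pos: [473.6, -349.6, 76.8]
tcp_rot: [0.001, 3.14, -0.002]
wrist_force: [-0.2, 3.7, 5.5]
grip_width: 51.1
gripper_force: 42.8
```

jog_arm([
  [0,0,0,0,52],
  [0,0,0,0,56],
  [0,0,0,0,62],
  [0,0,0,0,75],
  [0,0,0,0,85],
  [0,0,0,0,85],
  [0,0,0,0,85],
  [0,0,-0.5,0,85],
  [0,0,-0.99,0,85],
  [0,0,-1,0,85],
  [0,0,-1,0,85],
  [0,0,-1,0,85],
  [0,0,-1,0,85],
  [0,0,-1,0,85],
  [0,0,-0.5,0,85],
])

```text
time_s: 17.63
tcp_pos: [473.5, -350.2, 253.5]
tcp_rot: [0.001, 3.138, -0.005]
wrist_force: [0.8, -0.5, -0.2]
grip_width: 85.3
gripper_force: 0.0
```

jog_arm([
  [-0.26,0.97,0,0,85],
  [-0.26,0.97,0,0,85],
  [-0.26,0.97,0,0,85],
  [-0.26,0.97,0,0,85],
  [-0.26,0.97,0,0,85],
  [-0.26,0.97,0,0,85],
  [-0.26,0.97,0,0,85],
  [-0.26,0.97,0,0,85],
  [-0.26,0.97,0,0,85],
  [-0.26,0.97,0,0,85],
  [-0.26,0.97,0,0,85],
  [-0.26,0.97,0,0,85],
  [-0.26,0.97,0,0,85],
  [-0.26,0.97,0,0,85],
  [-0.26,0.97,0,0,85],
  [-0.26,0.97,0,0,85],
  [-0.26,0.97,0,0,85],
  [-0.24,0.97,0,0,85],
  [0,0,0,0,85],
  [0,0,0,0,85],
])

```text
time_s: 19.3
tcp_pos: [589.7, 87.8, 249.7]
tcp_rot: [0.002, -3.141, 0.0]
wrist_force: [-0.2, 0.1, -0.4]
grip_width: 85.1
gripper_force: 0.0
```

```bash
python3 - <<'E'
from h import *
s=r.get_state();print(s['tcp_pos'],s['wrist_force'])
look(["blue_can","yellow_can"],"top")
E
```

```text
[589.66067374  87.80262975 249.70908315] [-0.19713036  0.05255368 -0.4151317 ]
top blue_can 0.92 [429, 244, 467, 274] ztop 140.6 top [ 400.1 -343.5] [43.  42.9] body (array([ 399.9, -344.9]), 0.4)
top yellow_can 0.86 [287, 112, 313, 149] ztop 138.0 top [734.  -67.4] [44.2 44.7] body (array([735.7, -67.7]), 0.4)
top yellow_can 0.77 [426, 210, 462, 235] ztop 140.7 top [ 472.9 -350.4] [43.7 46.8] body (array([ 473.9, -351.1]), 0.4)
top yellow_can 0.74 [336, 109, 363, 149] ztop 137.8 top [ 723.2 -174.7] [46.3 45.5] body (array([ 724.1, -175.4]), 0.4)
top yellow_can 0.51 [259, 134, 266, 153] ztop 122.1 top [718.  27.] [7.7 5.3] body (array([731. ,  46.2]), 0.3)
```

jog_arm([
  [0,0,0.5,0,85],
  [0,0,0.9,0,85],
  [0,0,0.9,0,85],
  [0,0,0.9,0,85],
  [0,0,0.9,0,85],
  [0,0,0.9,0,85],
  [0,0,0.9,0,85],
  [0,0,0.7,0,85],
  [0,0,0.4,0,85],
  [0,0,0,0,85],
  [0,0,0,0,60],
  [0,0,0,0,40],
  [0,0,0,0,40],
  [0,0,0,0,40],
  [0,0,0,0,40],
  [0,0,0,0,40],
])

```text
time_s: 20.78
tcp_pos: [590.7, 86.8, 76.7]
tcp_rot: [0.001, 3.138, -0.0]
wrist_force: [0.1, -0.9, 6.4]
grip_width: 50.9
gripper_force: 41.8
```

jog_arm([
  [0,0,-0.2,0,40],
  [0,0,-0.8,0,40],
  [0,0,-1,0,40],
  [0,0,-1,0,40],
  [0,0,-1,0,40],
  [0,0,-1,0,40],
  [0,0,-1,0,40],
  [0,0,-1,0,40],
  [0.05,-0.45,0,0,40],
  [0.09,-0.96,0,0,40],
  [0.09,-0.96,0,0,40],
  [0.09,-0.96,0,0,40],
  [0.09,-0.96,0,0,40],
  [0.09,-0.96,0,0,40],
  [0.09,-0.96,0,0,40],
  [0.09,-0.96,0,0,40],
])

```text
time_s: 22.12
tcp_pos: [571.5, -93.8, 248.7]
tcp_rot: [-0.002, -3.139, -0.001]
wrist_force: [0.8, -0.3, -2.2]
grip_width: 51.1
gripper_force: 42.7
```

jog_arm([
  [0.09,-0.96,0,0,40],
  [0.09,-0.96,0,0,40],
  [0.09,-0.96,0,0,40],
  [0.09,-0.96,0,0,40],
  [0.09,-0.96,0,0,40],
  [0.09,-0.96,0,0,40],
  [0.09,-0.96,0,0,40],
  [0.09,-0.96,0,0,40],
  [0.09,-0.96,0,0,40],
  [0.09,-0.96,0,0,40],
  [0.05,-0.5,0,0,40],
  [0,0,0,0,40],
  [0,0,0,0,40],
  [0,0,0,0,40],
])

```text
time_s: 23.28
tcp_pos: [548.5, -343.8, 249.5]
tcp_rot: [-0.001, -3.141, -0.002]
wrist_force: [-0.1, 0.2, -2.2]
grip_width: 51.2
gripper_force: 42.8
```

jog_arm([
  [0,0,0.5,0,40],
  [0,0,0.9,0,40],
  [0,0,0.9,0,40],
  [0,0,0.9,0,40],
  [0,0,0.9,0,40],
  [0,0,0.9,0,40],
  [0,0,0.9,0,40],
  [0,0,0.6,0,40],
  [0,0,0.3,0,40],
  [0,0,0.1,0,40],
  [0,0,0.05,0,40],
  [0,0,0.04,0,40],
  [0,0,0,0,40],
  [0,0,0,0,40],
])

```text
time_s: 24.45
tcp_pos: [549.3, -344.8, 76.8]
tcp_rot: [0.001, 3.14, -0.001]
wrist_force: [-0.4, 2.7, 4.6]
grip_width: 51.0
gripper_force: 43.3
```

jog_arm([
  [0,0,0,0,52],
  [0,0,0,0,56],
  [0,0,0,0,62],
  [0,0,0,0,75],
  [0,0,0,0,85],
  [0,0,0,0,85],
  [0,0,0,0,85],
  [0,0,-0.5,0,85],
  [0,0,-0.99,0,85],
  [0,0,-1,0,85],
  [0,0,-1,0,85],
  [0,0,-1,0,85],
  [0,0,-1,0,85],
  [0,0,-1,0,85],
  [0,0,-0.5,0,85],
])

```text
time_s: 25.7
tcp_pos: [549.3, -345.5, 253.8]
tcp_rot: [0.001, 3.138, -0.005]
wrist_force: [0.3, 0.1, 0.9]
grip_width: 85.0
gripper_force: 0.0
```

jog_arm([
  [0.03,0.967,0,0,85],
  [0.03,0.967,0,0,85],
  [0.03,0.967,0,0,85],
  [0.03,0.967,0,0,85],
  [0.03,0.967,0,0,85],
  [0.02,0.967,0,0,85],
  [0.02,0.967,0,0,85],
  [0.02,0.967,0,0,85],
  [0.02,0.967,0,0,85],
  [0.02,0.967,0,0,85],
  [0.02,0.967,0,0,85],
  [0.02,0.967,0,0,85],
  [0.02,0.967,0,0,85],
  [0.02,0.967,0,0,85],
  [0.02,0.967,0,0,85],
  [0,0,0,0,85],
  [0,0,0,0,85],
])

```text
time_s: 27.12
tcp_pos: [540.1, 18.6, 250.2]
tcp_rot: [-0.002, 3.141, -0.0]
wrist_force: [0.3, -0.5, 0.4]
grip_width: 84.8
gripper_force: 0.0
```

```bash
python3 - <<'E'
from h import *
s=r.get_state();print(s['tcp_pos'],s['wrist_force'])
p,d,P=look(["tin"]); q,_,Q=look(["blue_can","yellow_can","green_bottle","tin"],"top"); look(["tin"],"side")
def tin(P):
    X=P.reshape(-1,3);X=X[np.hypot(X[:,0]-592,X[:,1]-18)<38]
    for a,b in((14,34),(37,47)):
        T=X[(X[:,2]>a)&(X[:,2]<b)];print(len(T),T.mean(0).round(1),T.min(0).round(1),T.max(0).round(1))
tin(P);tin(Q)
cv2.imwrite("pics/w2.png",np.vstack([p[100:,:,::-1],q[150:350,:,::-1]]))
# job box: wall points from top
z=np.load("top0.npz");T=cloud("top",z['d']).reshape(-1,3)
B=T[(np.abs(T[:,0]-475)<150)&(np.abs(T[:,1]-365)<120)&(T[:,2]>55)&(T[:,2]<67)]
print(cv2.minAreaRect(B[:,:2].astype(np.float32)))
z=np.load("w1.npz");T=z['P'].reshape(-1,3)
B=T[(np.abs(T[:,0]-475)<150)&(np.abs(T[:,1]-365)<120)&(T[:,2]>55)&(T[:,2]<67)]
print(cv2.minAreaRect(B[:,:2].astype(np.float32)))
E
```

```text
[540.08380619  18.64023757 250.15561908] [ 0.25269396 -0.53132931  0.4389266 ]
wrist tin 0.94 [254, 194, 303, 249] ztop 43.3 top [592.9  19.9] [57.4 56.4] body (array([594.8,  19. ]), 7.5)
top blue_can 0.9 [428, 244, 466, 271] ztop 141.0 top [ 399.7 -343.5] [41.8 43.4] body (array([ 399.8, -344.8]), 0.3)
top yellow_can 0.79 [331, 111, 362, 146] ztop 137.8 top [ 722.6 -174.7] [43.2 45.2] body (array([ 724.1, -175.3]), 0.5)
top yellow_can 0.65 [422, 208, 464, 238] ztop 141.0 top [ 473.5 -350.9] [45.  46.3] body (array([ 473.9, -351.1]), 0.4)
top yellow_can 0.36 [236, 164, 369, 256] ztop 40.5 top [532.7 -46.6] [244.1 264.1] body (array([ 560.3, -145.8]), 60.2)
top green_bottle 0.89 [418, 176, 455, 209] ztop 137.6 top [ 547.8 -344.8] [20.7 20.2] body (array([ 548.8, -346.3]), 0.4)
top green_bottle 0.34 [425, 209, 463, 239] ztop 141.1 top [ 473.5 -350.9] [45.  46.3] body (array([ 473.9, -351.1]), 0.4)
top tin 0.68 [265, 202, 284, 211] ztop 46.2 top [572.  18.] [13.4 42.7] body (array([597.3,  16.9]), 1.9)
side tin 0.86 [285, 197, 312, 223] ztop 42.6 top [589.7  19. ] [61.6 59.7] body (array([591.6,  19.1]), 2.1)
153 [569.4  19.   23.4] [564.7  -8.6  14. ] [587.3  45.8  33.9]
1879 [592.1  19.5  41.7] [564.2  -8.4  37. ] [621.6  48.3  44.4]
33 [570.6  17.4  23.3] [565.7  -8.6  14.3] [583.7  42.3  32.8]
86 [573.6  17.7  41.5] [566.2  -8.6  37.5] [583.1  43.5  46.7]
((471.24188232421875, 357.17840576171875), (170.5183868408203, 238.56979370117188), 88.82395935058594)
((469.95074462890625, 358.3406677246094), (170.43565368652344, 239.2765655517578), 88.97464752197266)
```

View pics/w2.png

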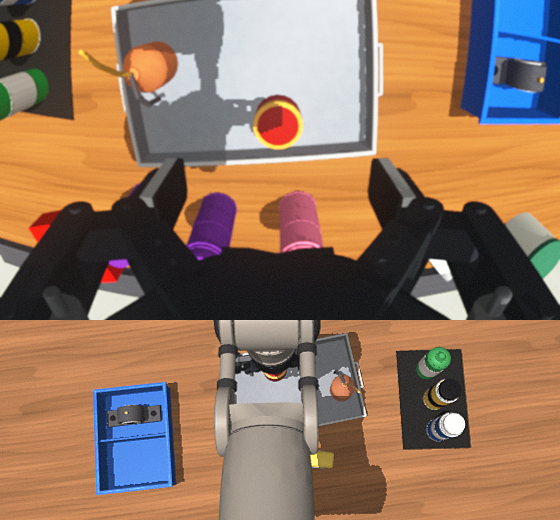

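Green, yellow and blue stand on the mat (lower picture at (436,358), (442,393), (448,427)). The tin is free at (278,122) in the upper part. Next I grasp the tin.

jog_arm([
  [-0.7,0.02,0,0,85],
  [-0.7,0.02,0,0,85],
  [-0.7,0.015,0,0,85],
  [0,0,0.5,0,85],
  [0,0,0.9,0,85],
  [0,0,0.9,0,85],
  [0,0,0.9,0,85],
  [0,0,0.9,0,85],
  [0,0,0.9,0,85],
  [0,0,0.9,0,85],
  [0,0,0.9,0,85],
  [0,0,0.9,0,85],
  [0,0,0.9,0,85],
  [0,0,0.6,0,85],
  [0,0,0.35,0,85],
  [0,0,0.18,0,85],
  [0,0,0,0,85],
  [0,0,0,0,85],
])

```text
time_s: 29.07
tcp_pos: [593.3, 18.9, 7.5]
tcp_rot: [0.002, 3.14, -0.0]
wrist_force: [0.0, -0.1, -0.2]
grip_width: 85.0
gripper_force: 0.0
```

jog_arm([
  [0,0,0,0,68],
  [0,0,0,0,62],
  [0,0,0,0,45],
  [0,0,0,0,45],
  [0,0,0,0,45],
  [0,0,0,0,45],
])

```text
time_s: 29.57
tcp_pos: [593.3, 19.0, 8.1]
tcp_rot: [0.001, 3.14, -0.0]
wrist_force: [-1.5, 0.6, 6.4]
grip_width: 56.5
gripper_force: 41.8
```

jog_arm([
  [0,0,-0.2,0,45],
  [0,0,-0.8,0,45],
  [0,0,-1,0,45],
  [0,0,-1,0,45],
  [0,0,-1,0,45],
  [0,0,-1,0,45],
  [0,0,-1,0,45],
  [0.24,0.46,0,0,45],
  [0.48,0.9,0,0,45],
  [0.48,0.9,0,0,45],
  [0.48,0.9,0,0,45],
  [0.48,0.9,0,0,45],
  [0.48,0.9,0,0,45],
  [0.48,0.9,0,0,45],
  [0.48,0.9,0,0,45],
])

```text
time_s: 30.82
tcp_pos: [501.3, 189.3, 156.3]
tcp_rot: [-0.001, -3.141, 0.0]
wrist_force: [-0.4, 0.8, -2.4]
grip_width: 56.5
gripper_force: 43.0
```

jog_arm([
  [0.48,0.9,0,0,45],
  [0.48,0.9,0,0,45],
  [0.48,0.9,0,0,45],
  [0.48,0.9,0,0,45],
  [0.48,0.9,0,0,45],
  [0.48,0.9,0,0,45],
  [0.48,0.9,0,0,45],
  [0.2,0.46,0,0,45],
  [0,0,0,0,45],
  [0,0,0,0,45],
  [0,0,0,0,45],
])

```text
time_s: 31.73
tcp_pos: [414.2, 356.5, 156.5]
tcp_rot: [-0.002, -3.141, 0.001]
wrist_force: [0.2, -0.0, -1.2]
grip_width: 56.5
gripper_force: 43.0
```

```bash
python3 - <<'E'
from h import *
s=r.get_state();print(s['tcp_pos'],s['wrist_force'],s['grip_width'],s['gripper_force'])
p,d,P=wrist()
cv2.imwrite("pics/w3.png",p[:,:,::-1])
B=P.reshape(-1,3);B=B[(np.abs(B[:,0]-475)<150)&(np.abs(B[:,1]-365)<120)&(B[:,2]>55)&(B[:,2]<64)]
print(len(B),cv2.minAreaRect(B[:,:2].astype(np.float32)))
E
```

```text
[414.15315072 356.47139803 156.54750192] [ 0.21090637 -0.00148366 -1.22301139] 56.51710209337714 43.04241120815277
5253 ((411.2014465332031, 359.9787292480469), (168.75889587402344, 121.97991943359375), 88.7848892211914)
```

View pics/w3.png

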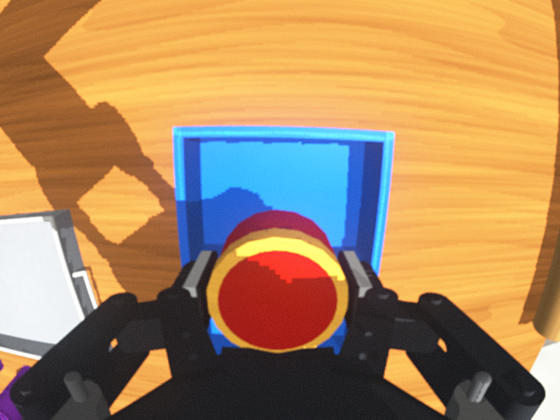

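The tin is held level at (280,295), centred between the compartment walls (columns 185 to 380). Now I lower and release it.

jog_arm([
  [0,0.08,0.5,0,45],
  [0,0,0.9,0,45],
  [0,0,0.9,0,45],
  [0,0,0.9,0,45],
  [0,0,0.9,0,45],
  [0,0,0.9,0,45],
  [0,0,0.5,0,45],
  [0,0,0.25,0,45],
  [0,0,0.1,0,45],
  [0,0,0.06,0,45],
  [0,0,0,0,45],
  [0,0,0,0,45],
])

```text
time_s: 32.78
tcp_pos: [414.7, 359.4, 10.0]
tcp_rot: [0.002, 3.14, 0.002]
wrist_force: [0.2, -0.1, -2.0]
grip_width: 56.5
gripper_force: 43.0
```

jog_arm([
  [0,0,0.04,0,45],
  [0,0,0,0,58],
  [0,0,0,0,62],
  [0,0,0,0,70],
  [0,0,0,0,85],
  [0,0,0,0,85],
  [0,0,0,0,85],
  [0,0,-0.5,0,85],
  [0,0,-0.99,0,85],
  [0,0,-1,0,85],
  [0,0,-1,0,85],
  [0,0,-1,0,85],
  [0,0,-1,0,85],
  [0,0,-1,0,85],
  [0,0,-1,0,85],
  [0,0,-1,0,85],
  [0,0,-1,0,85],
  [0,0,-0.2,0,85],
])

```text
time_s: 34.28
tcp_pos: [415.3, 360.1, 254.8]
tcp_rot: [0.001, 3.135, 0.006]
wrist_force: [0.8, 0.6, 0.7]
grip_width: 85.1
gripper_force: 0.0
```

```bash
python3 - <<'E'
from h import *
s=r.get_state();print(s['tcp_pos'])
look(["tin"]);look(["tin","blue_can","green_bottle","yellow_can"],"side")
E
```

```text
[415.26964834 360.10060273 254.82332228]
wrist tin 0.92 [251, 148, 302, 202] ztop 44.3 top [414.5 360. ] [56.8 57.1] body (array([417.4, 360.4]), 8.2)
side tin 0.83 [147, 156, 171, 171] ztop 43.6 top [411.7 331.4] [ 56.9 100.4] body (array([412.5, 360.1]), 4.3)
side blue_can 0.78 [319, 301, 361, 382] ztop 137.5 top [ 395.8 -344.7] [44.2 44.5] body (array([ 397. , -344.2]), 0.4)
side green_bottle 0.77 [393, 269, 428, 342] ztop 134.6 top [ 543.2 -346.3] [22.4 23.5] body (array([ 545.8, -345.7]), 0.6)
side yellow_can 0.9 [387, 183, 421, 252] ztop 133.7 top [ 720.  -175.3] [46.4 46.7] body (array([ 720.9, -174.5]), 0.8)
side yellow_can 0.85 [321, 142, 352, 199] ztop 133.5 top [727.   45.2] [45.4 45.6] body (array([728.2,  46.6]), 1.0)
side yellow_can 0.78 [356, 282, 397, 364] ztop 137.3 top [ 469.7 -351.1] [47.5 46.3] body (array([ 470.9, -350.4]), 0.5)
side yellow_can 0.75 [359, 164, 391, 223] ztop 133.7 top [731.3 -68.1] [47.5 47.7] body (array([732.2, -67. ]), 0.9)
```

jog_arm([
  [-0.19,-0.97,0,0,85],
  [-0.19,-0.97,0,0,85],
  [-0.19,-0.97,0,0,85],
  [-0.19,-0.97,0,0,85],
  [-0.19,-0.97,0,0,85],
  [-0.19,-0.97,0,0,85],
  [-0.19,-0.97,0,0,85],
  [-0.19,-0.97,0,0,85],
  [-0.19,-0.97,0,0,85],
  [-0.19,-0.97,0,0,85],
  [-0.19,-0.97,0,0,85],
  [-0.19,-0.97,0,0,85],
  [-0.19,-0.97,0,0,85],
  [-0.19,-0.97,0,0,85],
  [-0.19,-0.97,0,0,85],
  [-0.19,-0.97,0,0,85],
  [-0.19,-0.97,0,0,85],
  [-0.19,-0.97,0,0,85],
  [-0.19,-0.97,0,0,85],
  [-0.19,-0.97,0,0,85],
])

```text
time_s: 36.3
tcp_pos: [508.3, -127.0, 249.3]
tcp_rot: [-0.002, -3.14, -0.001]
wrist_force: [0.8, -0.5, 0.2]
grip_width: 84.8
gripper_force: 0.0
```

jog_arm([
  [-0.18,-0.97,0,0,85],
  [-0.18,-0.97,0,0,85],
  [-0.18,-0.97,0,0,85],
  [-0.18,-0.97,0,0,85],
  [-0.18,-0.97,0,0,85],
  [-0.18,-0.97,0,0,85],
  [-0.18,-0.97,0,0,85],
  [-0.18,-0.97,0,0,85],
  [-0.17,-1,0,0,85],
  [0,0,0,0,85],
  [0,0,0,0,85],
  [0,0,0,0,85],
])

```text
time_s: 37.3
tcp_pos: [548.3, -344.2, 249.2]
tcp_rot: [-0.001, -3.14, -0.003]
wrist_force: [0.2, -0.2, -0.4]
grip_width: 84.9
gripper_force: 0.0
```

jog_arm([
  [0,0,0.5,0,85],
  [0,0,0.9,0,85],
  [0,0,0.9,0,85],
  [0,0,0.9,0,85],
  [0,0,0.9,0,85],
  [0,0,0.9,0,85],
  [0,0,0.9,0,85],
  [0,0,0.7,0,85],
  [0,0,0.41,0,85],
  [0,0,0,0,85],
  [0,0,0,0,60],
  [0,0,0,0,40],
  [0,0,0,0,40],
  [0,0,0,0,40],
  [0,0,0,0,40],
  [0,0,0,0,40],
], force=40)

```text
time_s: 38.63
tcp_pos: [549.4, -345.2, 76.9]
tcp_rot: [0.001, 3.139, -0.002]
wrist_force: [0.1, 1.9, 5.8]
grip_width: 51.4
gripper_force: 41.7
```

jog_arm([
  [0,0,-0.2,0,40],
  [0,0,-0.8,0,40],
  [0,0,-1,0,40],
  [0,0,-1,0,40],
  [0,0,-1,0,40],
  [0,0,-1,0,40],
  [0,0,-1,0,40],
  [0,0,-1,0,40],
  [-0.05,0.45,0,0,40],
  [-0.09,0.96,0,0,40],
  [-0.09,0.96,0,0,40],
  [-0.09,0.96,0,0,40],
  [-0.09,0.96,0,0,40],
  [-0.09,0.96,0,0,40],
  [-0.09,0.96,0,0,40],
  [-0.09,0.96,0,0,40],
])

```text
time_s: 39.97
tcp_pos: [565.1, -163.8, 248.8]
tcp_rot: [-0.001, -3.14, -0.002]
wrist_force: [0.0, 0.7, -2.7]
grip_width: 51.0
gripper_force: 42.7
```

jog_arm([
  [-0.09,0.96,0,0,40],
  [-0.09,0.96,0,0,40],
  [-0.09,0.96,0,0,40],
  [-0.09,0.96,0,0,40],
  [-0.09,0.96,0,0,40],
  [-0.09,0.96,0,0,40],
  [-0.09,0.96,0,0,40],
  [-0.09,0.96,0,0,40],
  [-0.09,0.96,0,0,40],
  [-0.09,0.96,0,0,40],
  [-0.05,0.5,0,0,40],
  [0,0,0,0,40],
  [0,0,0,0,40],
  [0,0,0,0,40],
])

```text
time_s: 41.13
tcp_pos: [589.4, 86.0, 249.6]
tcp_rot: [-0.002, -3.141, 0.001]
wrist_force: [-0.0, -1.3, -3.1]
grip_width: 51.0
gripper_force: 42.6
```

jog_arm([
  [0,0,0.5,0,40],
  [0,0,0.9,0,40],
  [0,0,0.9,0,40],
  [0,0,0.9,0,40],
  [0,0,0.9,0,40],
  [0,0,0.9,0,40],
  [0,0,0.9,0,40],
  [0,0,0.6,0,40],
  [0,0,0.3,0,40],
  [0,0,0.1,0,40],
  [0,0,0.05,0,40],
  [0,0,0.04,0,40],
  [0,0,0,0,40],
  [0,0,0,0,40],
])

```text
time_s: 42.3
tcp_pos: [590.4, 86.0, 76.9]
tcp_rot: [0.002, 3.139, -0.001]
wrist_force: [-3.1, -3.0, 6.5]
grip_width: 51.3
gripper_force: 43.3
```

jog_arm([
  [0,0,0,0,52],
  [0,0,0,0,56],
  [0,0,0,0,62],
  [0,0,0,0,75],
  [0,0,0,0,85],
  [0,0,0,0,85],
  [0,0,0,0,85],
  [0,0,-0.5,0,85],
  [0,0,-0.99,0,85],
  [0,0,-1,0,85],
  [0,0,-1,0,85],
  [0,0,-1,0,85],
  [0,0,-1,0,85],
  [0,0,-1,0,85],
  [0,0,-0.5,0,85],
])

```text
time_s: 43.55
tcp_pos: [590.6, 86.9, 253.6]
tcp_rot: [0.001, 3.137, 0.0]
wrist_force: [0.6, -0.2, -0.4]
grip_width: 85.1
gripper_force: 0.0
```

jog_arm([
  [0.26,-0.97,0,0,85],
  [0.26,-0.97,0,0,85],
  [0.26,-0.97,0,0,85],
  [0.26,-0.97,0,0,85],
  [0.26,-0.97,0,0,85],
  [0.26,-0.97,0,0,85],
  [0.26,-0.97,0,0,85],
  [0.26,-0.97,0,0,85],
  [0.26,-0.97,0,0,85],
  [0.26,-0.97,0,0,85],
  [0.26,-0.97,0,0,85],
  [0.26,-0.97,0,0,85],
  [0.26,-0.97,0,0,85],
  [0.26,-0.97,0,0,85],
  [0.26,-0.97,0,0,85],
  [0.26,-0.97,0,0,85],
  [0.26,-0.97,0,0,85],
  [0.24,-0.97,0,0,85],
  [0,0,0,0,85],
  [0,0,0,0,85],
])

```text
time_s: 45.22
tcp_pos: [472.3, -350.6, 249.6]
tcp_rot: [-0.005, -3.141, -0.001]
wrist_force: [0.7, 0.9, -0.6]
grip_width: 84.4
gripper_force: 0.0
```

```bash
python3 - <<'E'
from h import *
s=r.get_state();print(s['tcp_pos'])
look(["green_bottle"],"top")
E
```

```text
[ 472.283484   -350.56328294  249.59331733]
top green_bottle 0.83 [233, 183, 256, 215] ztop 138.6 top [589.5  84.7] [19.8 19.9] body (array([590.2,  85.2]), 0.3)
```

jog_arm([
  [0,0,0.5,0,85],
  [0,0,0.9,0,85],
  [0,0,0.9,0,85],
  [0,0,0.9,0,85],
  [0,0,0.9,0,85],
  [0,0,0.9,0,85],
  [0,0,0.9,0,85],
  [0,0,0.7,0,85],
  [0,0,0.4,0,85],
  [0,0,0,0,85],
  [0,0,0,0,60],
  [0,0,0,0,40],
  [0,0,0,0,40],
  [0,0,0,0,40],
  [0,0,0,0,40],
  [0,0,0,0,40],
])

```text
time_s: 46.65
tcp_pos: [473.6, -350.0, 76.7]
tcp_rot: [0.001, 3.139, -0.003]
wrist_force: [0.2, 0.9, 6.2]
grip_width: 51.2
gripper_force: 41.4
```

jog_arm([
  [0,0,-0.2,0,40],
  [0,0,-0.8,0,40],
  [0,0,-1,0,40],
  [0,0,-1,0,40],
  [0,0,-1,0,40],
  [0,0,-1,0,40],
  [0,0,-1,0,40],
  [0,0,-1,0,40],
  [-0.2,0.45,0,0,40],
  [-0.36,0.86,0,0,40],
  [-0.36,0.86,0,0,40],
  [-0.36,0.86,0,0,40],
  [-0.36,0.86,0,0,40],
  [-0.36,0.86,0,0,40],
  [-0.36,0.86,0,0,40],
  [-0.36,0.86,0,0,40],
])

```text
time_s: 47.98
tcp_pos: [540.8, -186.0, 249.0]
tcp_rot: [-0.001, -3.14, -0.002]
wrist_force: [0.6, 0.1, -2.6]
grip_width: 51.3
gripper_force: 42.4
```

jog_arm([
  [-0.36,0.86,0,0,40],
  [-0.36,0.86,0,0,40],
  [-0.36,0.86,0,0,40],
  [-0.36,0.86,0,0,40],
  [-0.36,0.86,0,0,40],
  [-0.36,0.86,0,0,40],
  [-0.2,0.45,0,0,40],
  [0,0,0,0,40],
  [0,0,0,0,40],
  [0,0,0,0,40],
])

```text
time_s: 48.82
tcp_pos: [599.6, -48.4, 249.6]
tcp_rot: [-0.002, -3.141, 0.001]
wrist_force: [-0.0, -0.2, -1.7]
grip_width: 51.5
gripper_force: 42.4
```

jog_arm([
  [0,0,0.5,0,40],
  [0,0,0.9,0,40],
  [0,0,0.9,0,40],
  [0,0,0.9,0,40],
  [0,0,0.9,0,40],
  [0,0,0.9,0,40],
  [0,0,0.9,0,40],
  [0,0,0.6,0,40],
  [0,0,0.3,0,40],
  [0,0,0.1,0,40],
  [0,0,0.05,0,40],
  [0,0,0.04,0,40],
  [0,0,0,0,40],
  [0,0,0,0,40],
])

```text
time_s: 49.98
tcp_pos: [600.8, -48.3, 76.7]
tcp_rot: [0.001, 3.139, -0.002]
wrist_force: [-2.5, -2.1, 4.3]
grip_width: 51.5
gripper_force: 42.8
```

jog_arm([
  [0,0,0,0,52],
  [0,0,0,0,56],
  [0,0,0,0,62],
  [0,0,0,0,75],
  [0,0,0,0,85],
  [0,0,0,0,85],
  [0,0,0,0,85],
  [0,0,-0.5,0,85],
  [0,0,-0.99,0,85],
  [0,0,-1,0,85],
  [0,0,-1,0,85],
  [0,0,-1,0,85],
  [0,0,-1,0,85],
  [0,0,-1,0,85],
  [0,0,-0.5,0,85],
])

```text
time_s: 51.23
tcp_pos: [601.0, -47.8, 253.6]
tcp_rot: [0.001, 3.137, -0.001]
wrist_force: [0.4, -0.3, 0.2]
grip_width: 85.4
gripper_force: 0.0
```

jog_arm([
  [0.62,-0.904,0,0,85],
  [0.62,-0.904,0,0,85],
  [0.62,-0.904,0,0,85],
  [0.62,-0.904,0,0,85],
  [0.62,-0.904,0,0,85],
  [0.62,-0.904,0,0,85],
  [0.62,-0.904,0,0,85],
  [0.62,-0.904,0,0,85],
  [0.62,-0.904,0,0,85],
  [0.62,-0.904,0,0,85],
  [0.62,-0.904,0,0,85],
  [0.62,-0.904,0,0,85],
  [0.59,-0.944,0,0,85],
  [0,0,0,0,85],
  [0,0,0,0,85],
])

```text
time_s: 52.48
tcp_pos: [398.4, -343.2, 249.9]
tcp_rot: [0.006, 3.142, 0.001]
wrist_force: [-0.5, -0.3, -0.4]
grip_width: 84.7
gripper_force: 0.0
```

jog_arm([
  [0,0,0.5,0,85],
  [0,0,0.9,0,85],
  [0,0,0.9,0,85],
  [0,0,0.9,0,85],
  [0,0,0.9,0,85],
  [0,0,0.9,0,85],
  [0,0,0.9,0,85],
  [0,0,0.7,0,85],
  [0,0,0.4,0,85],
  [0,0,0,0,85],
  [0,0,0,0,60],
  [0,0,0,0,40],
  [0,0,0,0,40],
  [0,0,0,0,40],
  [0,0,0,0,40],
  [0,0,0,0,40],
])

```text
time_s: 53.82
tcp_pos: [399.8, -342.9, 76.5]
tcp_rot: [0.002, 3.139, -0.003]
wrist_force: [-1.3, 0.7, 6.1]
grip_width: 51.3
gripper_force: 41.6
```

jog_arm([
  [0,0,-0.2,0,40],
  [0,0,-0.8,0,40],
  [0,0,-1,0,40],
  [0,0,-1,0,40],
  [0,0,-1,0,40],
  [0,0,-1,0,40],
  [0,0,-1,0,40],
  [0,0,-1,0,40],
  [-0.16,0.44,0,0,40],
  [-0.32,0.9,0,0,40],
  [-0.32,0.9,0,0,40],
  [-0.32,0.9,0,0,40],
  [-0.32,0.9,0,0,40],
  [-0.32,0.9,0,0,40],
  [-0.32,0.9,0,0,40],
  [-0.32,0.9,0,0,40],
])

```text
time_s: 55.15
tcp_pos: [458.9, -172.0, 249.2]
tcp_rot: [-0.001, -3.14, -0.002]
wrist_force: [0.2, -0.5, -2.7]
grip_width: 51.3
gripper_force: 42.7
```

jog_arm([
  [-0.32,0.9,0,0,40],
  [-0.32,0.9,0,0,40],
  [-0.32,0.9,0,0,40],
  [-0.32,0.9,0,0,40],
  [-0.32,0.9,0,0,40],
  [-0.32,0.9,0,0,40],
  [-0.32,0.9,0,0,40],
  [-0.32,0.9,0,0,40],
  [-0.16,0.34,0,0,40],
  [0,0,0,0,40],
  [0,0,0,0,40],
  [0,0,0,0,40],
])

```text
time_s: 56.15
tcp_pos: [526.9, 13.8, 249.7]
tcp_rot: [-0.002, -3.141, 0.001]
wrist_force: [0.2, -0.3, -2.9]
grip_width: 51.1
gripper_force: 42.7
```

```bash
python3 - <<'E'
from h import *
s=r.get_state();print(s['tcp_pos'],s['wrist_force'],s['grip_width'])
look(["green_bottle","yellow_can","blue_can"],"side")
E
```

```text
[526.89202952  13.81264108 249.69234499] [ 0.16848076 -0.2913758  -2.88138908] 51.13339404511229
side green_bottle 0.85 [270, 158, 290, 212] ztop 117.6 top [582.8  72.7] [46.1 30.7] body (array([586.9,  85.7]), 0.9)
side yellow_can 0.77 [358, 163, 390, 225] ztop 133.7 top [729.7 -68.3] [45.1 46.1] body (array([732. , -66.9]), 0.9)
side yellow_can 0.73 [308, 172, 334, 239] ztop 137.0 top [552.  -92.8] [131.6 126.7] body (array([598.2, -48.5]), 0.8)
side yellow_can 0.65 [324, 141, 353, 201] ztop 133.7 top [725.9  45. ] [46.2 47.5] body (array([728. ,  46.7]), 1.0)
side yellow_can 0.59 [390, 184, 421, 251] ztop 133.8 top [ 719.  -175.6] [46.  45.8] body (array([ 720.9, -174.5]), 0.8)
side blue_can 0.58 [265, 93, 291, 164] ztop 309.2 top [516.9  15.5] [31.5 54.5] body None
```

Yellow and green are back within 1 mm, by the same side camera. Now the blue can goes down.

jog_arm([
  [0,0,0.5,0,40],
  [0,0,0.9,0,40],
  [0,0,0.9,0,40],
  [0,0,0.9,0,40],
  [0,0,0.9,0,40],
  [0,0,0.9,0,40],
  [0,0,0.9,0,40],
  [0,0,0.6,0,40],
  [0,0,0.3,0,40],
  [0,0,0.1,0,40],
  [0,0,0.05,0,40],
  [0,0,0.04,0,40],
  [0,0,0,0,40],
  [0,0,0,0,40],
])

```text
time_s: 57.52
tcp_pos: [528.3, 14.3, 76.5]
tcp_rot: [0.001, 3.139, -0.001]
wrist_force: [-0.3, -1.0, 3.4]
grip_width: 51.4
gripper_force: 42.9
```

jog_arm([
  [0,0,0,0,52],
  [0,0,0,0,56],
  [0,0,0,0,62],
  [0,0,0,0,75],
  [0,0,0,0,85],
  [0,0,0,0,85],
  [0,0,0,0,85],
  [0,0,-0.5,0,85],
  [0,0,-0.99,0,85],
  [0,0,-1,0,85],
  [0,0,-1,0,85],
  [0,0,-1,0,85],
  [0,0,-1,0,85],
  [0,0,-1,0,85],
  [0,0,-0.5,0,85],
  [0.5,0,0,0,85],
  [1,0,0,0,85],
  [1,0,0,0,85],
  [0,0,0,0,85],
  [0,0,0,0,85],
])

```text
time_s: 59.18
tcp_pos: [464.5, 14.7, 250.5]
tcp_rot: [0.002, 3.141, 0.0]
wrist_force: [0.5, -0.5, -0.0]
grip_width: 84.7
gripper_force: 0.0
```

```bash
python3 - <<'E'
from h import *
s=r.get_state();print(s['time_s'],s['tcp_pos'],s['wrist_force'])
look(["green_bottle","yellow_can","blue_can","tin","oiler","tape"],"side")
p,_,_=look(["green_bottle","yellow_can","blue_can"])
z,_=eyes.snapshot("side")
cv2.imwrite("pics/end.png",z[:,:,::-1])
E
```

```text
59.1833 [464.45296706  14.68136384 250.49241314] [ 0.52844994 -0.48042417 -0.00885767]
side green_bottle 0.73 [269, 150, 286, 206] ztop 136.0 top [565.   45.4] [57.7 89. ] body (array([586. ,  85.3]), 0.6)
side yellow_can 0.74 [358, 164, 391, 223] ztop 133.6 top [730.7 -67.8] [46.6 46.8] body (array([732.2, -66.9]), 0.9)
side yellow_can 0.67 [304, 171, 332, 239] ztop 137.0 top [552.9 -90.5] [133.8 128.2] body (array([597.9, -48.7]), 0.8)
side yellow_can 0.65 [390, 185, 422, 252] ztop 133.6 top [ 717.2 -177. ] [47.7 43.3] body (array([ 720.8, -174.5]), 0.8)
side yellow_can 0.6 [324, 141, 353, 201] ztop 133.6 top [6.819e+02 4.000e-01] [131.2 122.2] body (array([728.1,  46.6]), 1.0)
side blue_can 0.91 [262, 175, 288, 235] ztop 136.9 top [523.5  12.2] [44.4 46.1] body (array([525.3,  13.4]), 0.8)
side tin 0.8 [145, 157, 170, 171] ztop 44.0 top [411.9 356.6] [56.1 58.5] body (array([412.8, 359.6]), 4.2)
side oiler 0.97 [300, 220, 333, 271] ztop 119.7 top [ 499.  -149.8] [24.7 13.1] body (array([ 521.6, -132. ]), 3.3)
side tape 0.61 [211, 238, 239, 287] ztop 62.8 top [364.2 -53.5] [45. 70.] body (array([365.8, -61.8]), 3.4)
wrist green_bottle 0.92 [315, 250, 373, 331] ztop 137.0 top [535.5  76.1] [120.1  38.3] body (array([589.1,  86.6]), 0.3)
wrist yellow_can 0.97 [283, 331, 315, 349] ztop 36.9 top [583.2  39.2] [259.7  40.8] body (array([730.5,  47.2]), 0.4)
wrist yellow_can 0.92 [116, 364, 143, 404] ztop 135.5 top [ 597.5 -107.8] [284.5 175.2] body None
wrist yellow_can 0.58 [191, 253, 252, 352] ztop 138.3 top [537.8 -34.6] [169.3  71.9] body (array([600.4, -47.9]), 0.4)
wrist yellow_can 0.48 [487, 201, 544, 241] ztop 65.1 top [518.  330.5] [ 49.3 100.8] body (array([528.6, 360.7]), 5.1)
wrist blue_can 0.75 [251, 206, 306, 296] ztop 138.4 top [526.5  13.8] [44.3 43.8] body (array([527.5,  14.4]), 0.2)
```

View pics/end.png

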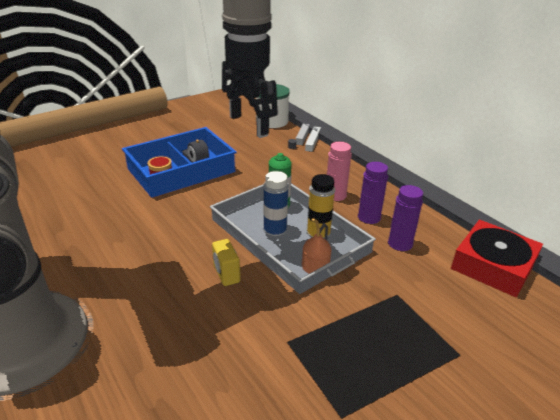

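The tin is in the box at (160,163). Blue (276,205), yellow (321,205) and green (280,170) stand on their starting spots within 1 mm, and the gripper is clear.

```bash
python3 -c "
from station import job_done
print(job_done())"
```

```text
the job is handed in; nothing more can be done
None
```

The job is handed in at about 59 s. The tin stands in the empty compartment, and both cans and the bottle are upright in the tray within about 2 mm of their starting spots. The oiler, bearing and tape measure were not touched. The hand-in call gave no verdict.

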